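Shut the dust extractor's guard at the nail bench

ROBOT

A 6-joint arm with a two-finger parallel gripper is mounted at the origin on the work surface. World frame = base frame: x ahead of the robot, y to its left, z up, the work surface at z = 0. Lengths are in mm, angles in degrees, forces in N, time in s.
With the tool pointing down it reaches from about 275 to 725 mm from the base axis. Payload 5.6 kg.
Tool frame: the origin (TCP) lies on the centre line of the jaws, within the pads' length; the fingertips stand 19 mm ahead of it and the grasp point (between the pads) is the TCP (ctrl.tips_ahead is the distance from the TCP to the fingertips, in mm); z points along the fingers, x is the direction in which the jaws open and shut, and the axes are right-handed (so a half turn about z gives the same grasp; the last joint's range is limited). The gripper opens to 85 mm and grips with 20 to 120 N. Pads are 22 mm wide; open, the fingers measure 114 mm over their backs; the gripper's body (76 mm by 85 mm) begins 54 mm behind the grasp point. The pads swing forward as they close: fully open they stand 13 mm farther back than shut.
Start: joints at [89.187, 14.616, 6.199, 0, -81.583, -16.306], TCP at [161.878, 525.631, 250.283] pointing down, gripper open.
Joint ranges: [-168.99, 168.99], [-69.2, 112.95], [-62.41, 85.93], [-164.36, 98.24], [-168.68, -3.75], [-174.98, 174.98]. Speed limits (degrees/s): [147.25, 147.25, 180, 180, 180, 180].

INTERFACE

Orientations are given as a 3x3 rotation matrix whose columns are the frame's x, y, z axes.
In Python, from workcell import ctrl gives the robot as it stands.
- The arm moves only by the tool send_rows, never from a script. Its argument "deltas" is a list of rows, each a list of 7 numbers: the shift along the tool's x, y, z in mm, then the turn, a rotation vector about the tool's x, y, z in degrees, then the closure in counts, from 0 (fully open) to 255 (shut). In form: [[x, y, z, ax, ay, az, gripper], ...]. A call has 1 to 20 rows; each row is the pose to reach, as a shift and turn from the pose commanded when the call began, along the tool's axes at that moment; what a row does not reach only later rows make up. A row lasts 1/8 s, in which the tool goes at most 62.5 mm and 10.7 degrees, less where a joint would pass 70% of its speed; a pose out of reach is approached as far as the arm can. A call with a gripper value outside its range is refused whole. The fingers move at their own pace and stop on an object; the grip force is fixed at half the most. Time passes only in rows, so rows that repeat a pose let the fingers close. It gives the time, the measured TCP pose, the force and the opening at its end, in the units of the state.
- ctrl.state(): the state, without advancing time (a new reading comes with each control period).
- ctrl.capture(name): name is "side" or "top" or "wrist"; returns a dict with "pixels" (480x640x3 uint8, red, green, blue), "fx", "fy", "cx", "cy" (pixels), "D" ([k1, k2, p1, p2, k3] as OpenCV has them; the pictures are not rectified), "origin" and "orientation" of the camera in the world. Camera axes: x right, y up, looking along -z (the intrinsics and any distortion apply to the point x, -y, -z); pixel columns grow to the right and rows downward; lengths in mm; the calibration is good to about 2 mm. A picture is of the moment at which its call begins. There is no depth.
- ctrl.close_job(): hands the job in, once; it reports no verdict.
Trained networks look in a picture, given as the dict that the camera call returned (one of the last four; its "shot" number tells which), for a name from the list of things; names that differ only in an ending like _2 or _b are one class to them, and where a whole thing is asked for, a point or a joint stands for the part that bears it (a point fixed in the world has none). Each returns a list of dicts, best first, with "confidence" (0 to 1); they miss things now and then, are a little off and sometimes report something else, mostly with a low value. They report only what shows in the picture. A call takes as long as a camera call.
- ctrl.trace(picture, query): "pixels" (480x640 bool, what is visible of it) and "location" ([row, column] in pixels, amid what is visible of it).
- ctrl.mark_of(picture, query): "location" ([row, column] in pixels: a listed point, or the origin of a listed thing).
The state is a dict: "t": time; "joint_positions": joint angles; "dq": joint speeds; "joint_efforts": joint torques, N m; "ee_pos": TCP position; "ee_rot": TCP orientation; "contact_force": force on the tool from outside, world axes, zero at the start; "moment": the same for the moment, N m; "gripper_width": finger opening in mm.
Only numpy, scipy, OpenCV 4.12 (cv2) and the standard library are available. Lean on these libraries where they do the work, as an engineer would, in place of code of your own. Each camera call takes 0.05 s, during which the arm holds its last target. There are 200 camera calls.

TASK

Two white units with clear sliding covers stand open on the nail bench. On the dust extractor, the one with the round black fan grille, push the clear guard fully shut, away from you, until its latch clicks in and holds it. Leave the lid of the other unit, the steriliser tray with the hand tools, open as it is.

Things in the scene. Friction and masses are not known exactly. Their poses are not given: they have to be found in the camera images.
- guard_tab (a point): Centre of the upright aluminium tab on the dust extractor's clear guard: 12 mm thick along the slide, 60 wide, 28 high, centre 96 mm above the bench, foot on the pane (upper face at 82 mm); push or pinch it. x axis: level, the closing direction (away from the robot, within 0.35 rad); z up. The extractor: fixed white box, 270 x 180 x 70 mm, round black grille 100 mm across in its far half.
- guard (a joint): How far the guard is open, m: 0 at the rigid end stop, growing as it opens (at most 0.13). It stays where it is left and slides with 2 to 3 N. From 25 mm it rides over a sprung latch, which needs 5 to 10 N; stopped short of the end it is not caught; then the latch snaps up behind the guard's steel front bar and it stays at 0 to 3 mm.
- latch (a joint): Sprung steel latch tongue, 36 mm wide, at the far end of the dust extractor: how far it is pressed down, m. 0 when it stands up, as it also does while the guard is open; about 0.007 while the guard's front bar passes over it; 0 again when it has caught behind the bar.
- tray_lid_tab (a point): Centre of the like aluminium tab (12 x 60 x 28 mm) on the lid of the other unit, the steriliser tray: a fixed white box, 270 x 150 x 55 mm, with a dark rectangular well holding hand tools. Centre 81 mm above the bench, axes as for the guard. It slides just as easily; leave it where it is.

How it is judged (in metres and radians):
At the end, for the whole second after the job is handed in: The dust extractor's guard is within 5 mm of its end stop with the latch sprung up behind it (pressed down less than 2 mm), and the steriliser's lid is within 15 mm of where it started (value of joint guard below 0.005 m and value of joint latch below 0.002 m and distance of tray_lid_tab from where it was at the start of the episode below 0.015 m); the robot touches nothing.
It fails at once if the steriliser's lid is moved by more than 15 mm (distance of tray_lid_tab from where it was at the start of the episode above 0.015 m).
It also fails if it takes over 32 s, if anything falls off the work surface, if the arm or the gripper's body presses on something with over 40 N, if the wrist force passes 120 N, or if a joint passes its speed limit or range.

## Working session

There is one attempt and no reset: what is moved stays moved. The work goes in short steps, Python scripts to look and compute and a tool call to move; the robot and the scene stay as the last step left them, time stands still between calls to the robot, and variables do not carry over. Pictures are saved under pics/ and viewed, about 8 in all and at most 12, crops included, and the job is handed in when it is done.

Besides the shell and the picture viewer there is one more tool, called as name([rows], argument=value, ...), one row to a line, values as JSON. send_rows: Moves the arm, as the interface text tells. Its arguments: {"type":"object","properties":{"deltas":{"type":"array","items":{"type":"array","items":{"type":"number"}}}},"required":["deltas"]}

```bash
mkdir -p pics; cat > h.py <<'E'
import numpy as np, cv2
from workcell import ctrl
def save(p,n,box=None,s=1):
    im=cv2.cvtColor(p["pixels"],cv2.COLOR_RGB2BGR)
    if box: im=im[box[0]:box[1],box[2]:box[3]]
    cv2.imwrite(f"pics/{n}.png",cv2.resize(im,None,fx=s,fy=s))
def K(p): return np.array([[p["fx"],0,p["cx"]],[0,p["fy"],p["cy"]],[0,0,1.]])
def onplane(p,rc,z):
    u=cv2.undistortPoints(np.array([[[rc[1],rc[0]]]],float),K(p),np.array(p["D"],float))[0,0]
    d=np.array(p["orientation"])@np.array([u[0],-u[1],-1]); o=np.array(p["origin"],float)
    return o+d*(z-o[2])/d[2]
def proj(p,P):
    q=np.array(p["orientation"]).T@(np.array(P,float)-np.array(p["origin"]))
    r,_=cv2.projectPoints(np.array([[q[0],-q[1],-q[2]]]),np.zeros(3),np.zeros(3),K(p),np.array(p["D"],float))
    return r[0,0][::-1]
E
cat > a.py <<'E'
from h import *
s=ctrl.state();print(s["t"],s["ee_pos"],s["ee_rot"],s["gripper_width"],s["contact_force"])
for c in("top","side"):
    p=ctrl.capture(c);save(p,c+"0")
    for q,z in(("guard_tab",96),("tray_lid_tab",81)):
        print(c,q,[(np.round(m["location"]),round(m["confidence"],2),np.round(onplane(p,m["location"],z))) for m in ctrl.mark_of(p,q)[:3]])
E
python3 a.py
```

```text
0.0 [161.71111188 525.19896641 249.38295379] [[-2.94420290e-01 -9.55675919e-01 -4.80079743e-04]
 [-9.55674071e-01  2.94420666e-01 -1.88163220e-03]
 [ 1.93957598e-03 -9.51909349e-05 -9.99998114e-01]] 85.59644039044355 [-0.18375493 -0.35614337 -0.57066038]
top guard_tab [(array([298., 444.]), 0.64, array([ 503., -166.,   96.]))]
top tray_lid_tab [(array([342., 165.]), 0.73, array([502., 178.,  81.]))]
side guard_tab []
side tray_lid_tab [(array([201., 234.]), 0.68, array([509., 170.,  81.]))]
```

View pics/top0.png

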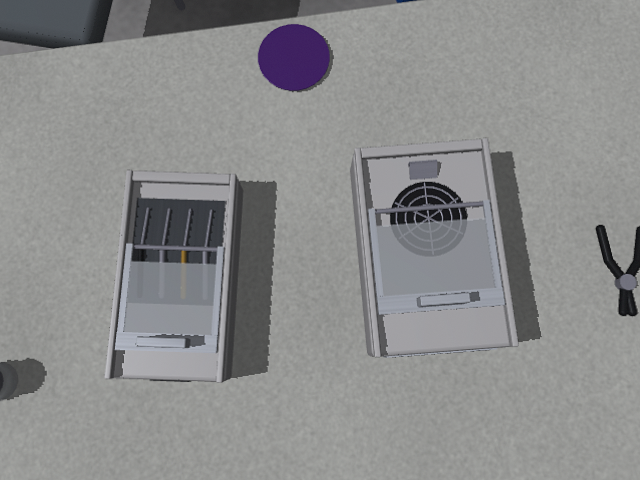

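View pics/side0.png

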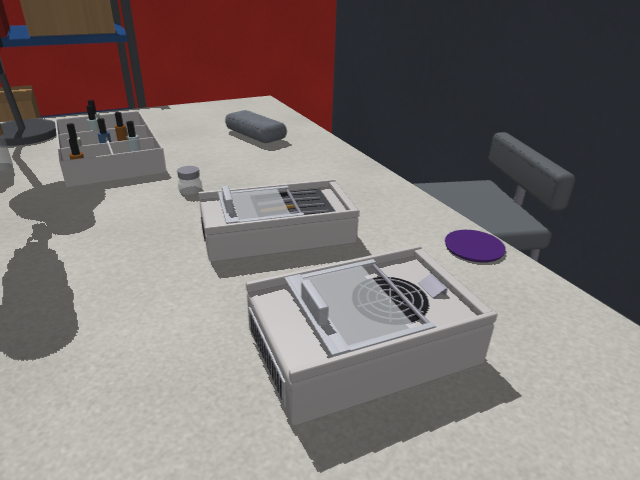

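The top view shows the extractor on the right: grille at about (428,217), tab at (450,298), latch at (424,169). The tray is on the left with its tab at (162,342), and the side view agrees.

```bash
cat > b.py <<'E'
from h import *
p=ctrl.capture("top")
f=lambda c,r,z:onplane(p,(r,c),z)
for n,a,b,z in(("paneL",(382,312),(371,211),82),("paneR",(502,304),(485,204),82),("railL",(376,355),(356,151),85),("railR",(516,345),(487,141),85),("tabtop",(482,295),(418,301),110),("bar",(484,205),(372,211),85),("latch",(439,168),(411,170),80)):
    A=f(*a,z);B=f(*b,z);d=B-A
    print(n,A.round(),B.round(),np.linalg.norm(d).round(1),np.degrees(np.arctan2(d[1],d[0])).round(1))
s=ctrl.capture("side")
t=ctrl.trace(p,"guard_tab");print([(x["location"],x["confidence"],x["pixels"].sum()) for x in t])
for P in((503,-166,96),(510,-166,96)): print(proj(s,P),proj(p,P))
E
python3 b.py
```

```text
paneL [498. -91.  82.] [627. -99.  82.] 129.2 -3.5
paneR [ 487. -239.   82.] [ 615. -245.   82.] 128.4 -2.5
railL [448. -75.  85.] [709. -92.  85.] 261.5 -3.9
railR [ 436. -244.   85.] [ 697. -264.   85.] 262.2 -4.2
tabtop [ 500. -209.  110.] [ 504. -132.  110.] 76.6 87.1
bar [ 613. -242.   85.] [ 626. -100.   85.] 143.2 84.8
latch [ 672. -196.   80.] [ 674. -160.   80.] 36.6 85.8
[([263.6, 434.9], 0.68, np.int64(11944))]
[302.28767635 315.57037345] [298.4827769  443.51868485]
[300.78273929 320.74273922] [292.78363036 442.41062753]
```

send_rows([
  [36,-30,0,0,0,-1,0],
  [72,-60,0,0,0,-2,60],
  [107,-90,0,0,0,-3,120],
  [143,-120,0,0,0,-4,180],
  [179,-150,0,0,0,-5,255],
  [215,-180,0,0,0,-6,255],
  [250,-209,0,0,0,-7,255],
  [286,-239,0,0,0,-8,255],
  [322,-269,0,0,0,-9,255],
  [358,-299,0,0,0,-10,255],
  [393,-328,0,0,0,-11,255],
  [429,-358,0,0,0,-12,255],
  [465,-388,0,0,0,-13,255],
  [501,-418,0,0,0,-13,255],
  [536,-448,0,0,0,-13,255],
  [572,-478,0,0,0,-13,255],
  [572,-478,0,0,0,-13,255],
  [572,-478,0,0,0,-13,255],
])

```text
t: 2.7
ee_pos: [450.1, -161.6, 250.2]
ee_rot: [[-0.072, -0.997, -0.0], [-0.997, 0.072, 0.0], [-0.0, 0.0, -1.0]]
contact_force: [-0.1, 0.3, 0.2]
gripper_width: 0.0
```

```bash
python3 -c "
from h import *
s=ctrl.state();print(s['t'],s['ee_pos'],s['ee_rot'],s['gripper_width'],s['contact_force'],s['joint_positions'],ctrl.tips_ahead)
p=ctrl.capture('wrist');save(p,'w1')
for q,z in(('guard_tab',96),): print([(m['location'],m['confidence'],onplane(p,m['location'],z)) for m in ctrl.mark_of(p,q)])
"
```

```text
2.7 [ 450.1244266  -161.6446144   250.16016596] [[-7.24592525e-02 -9.97371323e-01 -3.18071016e-04]
 [-9.97371345e-01  7.24591705e-02  2.62306039e-04]
 [-2.38569359e-04  3.36241417e-04 -9.99999915e-01]] 0.04827574371585853 [-0.07242084  0.30289673  0.24082771] [-9.30713505e-01  6.45986253e+00 -3.93172613e+00 -1.49757900e-02
 -7.96268775e+01  8.67781637e+01] 19.0
[([175.8, 319.4], 0.74, array([ 501.5713521 , -165.13907522,   96.        ]))]
```

View pics/w1.png

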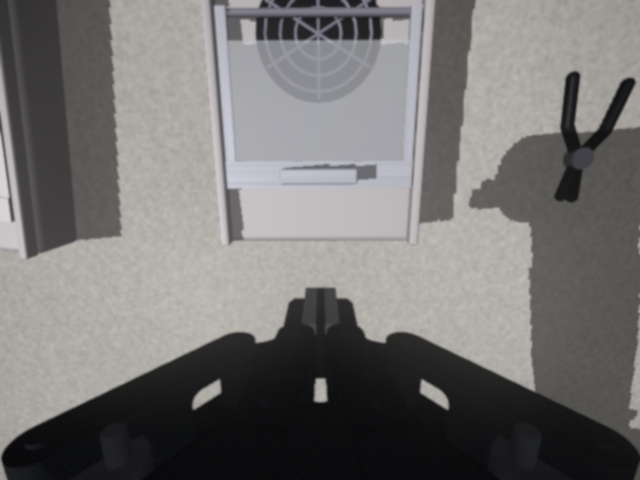

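The wrist view shows the tab at column 319, lined up with the closed fingers at 320, at about (502,-165). I'll descend behind it.

send_rows([
  [0,0,30,0,0,0,255],
  [0,0,60,0,0,0,255],
  [0,0,90,0,0,0,255],
  [0,0,115,0,0,0,255],
  [0,0,130,0,0,0,255],
  [0,0,139,0,0,0,255],
  [0,0,139,0,0,0,255],
])

```text
t: 3.68
ee_pos: [450.2, -161.2, 111.3]
ee_rot: [[-0.071, -0.997, -0.0], [-0.997, 0.071, 0.0], [0.0, 0.0, -1.0]]
contact_force: [0.3, -0.1, -0.5]
gripper_width: 0.2
```

```bash
python3 -c "
from h import *
save(ctrl.capture('side'),'s2',(220,440,220,520),2)
"
```

```text
(no output)
```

View pics/s2.png

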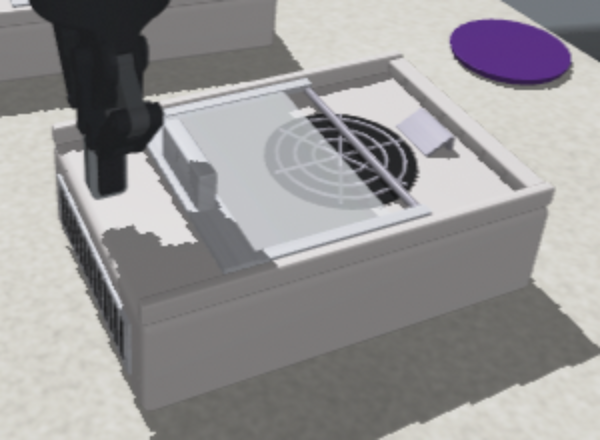

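The fingers stand behind the tab, clear of the box. Tool -y points along the closing direction, so I'll push that way.

send_rows([
  [0,-10,0,0,0,0,255],
  [0,-20,0,0,0,0,255],
  [0,-28,0,0,0,0,255],
  [0,-34,0,0,0,0,255],
  [0,-40,0,0,0,0,255],
  [0,-46,0,0,0,0,255],
  [0,-52,0,0,0,0,255],
  [0,-58,0,0,0,0,255],
  [0,-64,0,0,0,0,255],
  [0,-70,0,0,0,0,255],
  [0,-76,0,0,0,0,255],
  [0,-80,0,0,0,0,255],
])

```text
t: 5.22
ee_pos: [530.4, -167.5, 111.1]
ee_rot: [[-0.072, -0.997, -0.0], [-0.997, 0.072, 0.0], [-0.0, 0.0, -1.0]]
contact_force: [-2.1, 0.7, -1.2]
gripper_width: 0.0
```

```bash
cat > c.py <<'E'
from h import *
import sys
s=ctrl.state();print(s['t'],s['ee_pos'],s['contact_force'])
save(ctrl.capture('side'),sys.argv[1],(220,440,220,520),2)
E
python3 c.py s3
```

```text
5.225 [ 530.44263205 -167.46031266  111.10569506] [-2.083734    0.66614534 -1.17268586]
```

View pics/s3.png

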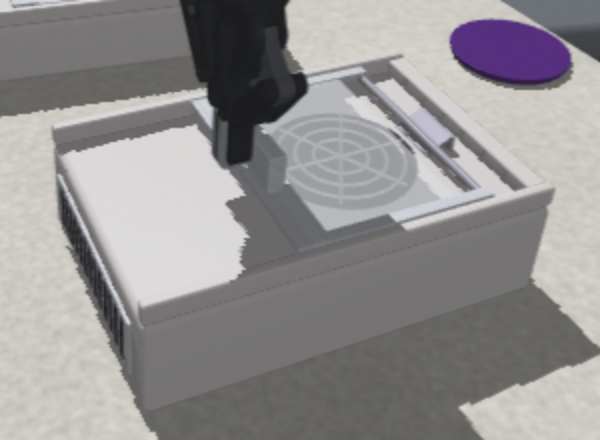

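The bar is now just short of the latch, with 2 N on the tool and the guard sliding. I'll go on in small steps, watching the force.

send_rows([
  [0,-4,0,0,0,0,255],
  [0,-8,0,0,0,0,255],
  [0,-12,0,0,0,0,255],
  [0,-16,0,0,0,0,255],
  [0,-20,0,0,0,0,255],
])

```text
t: 5.9
ee_pos: [549.9, -168.8, 111.2]
ee_rot: [[-0.072, -0.997, -0.001], [-0.997, 0.072, 0.0], [-0.0, 0.001, -1.0]]
contact_force: [-1.6, 0.4, -1.4]
gripper_width: 0.3
```

send_rows([
  [0,-2,0,0,0,0,255],
  [0,-4,0,0,0,0,255],
  [0,-6,0,0,0,0,255],
])

```text
t: 6.28
ee_pos: [553.3, -169.2, 111.4]
ee_rot: [[-0.072, -0.997, -0.006], [-0.997, 0.072, 0.0], [-0.0, 0.006, -1.0]]
contact_force: [-13.7, 4.3, 9.6]
gripper_width: -0.2
```

send_rows([
  [0,-2,0,0,0,0,255],
  [0,-4,0,0,0,0,255],
])

```text
t: 6.52
ee_pos: [553.6, -169.3, 111.3]
ee_rot: [[-0.072, -0.997, -0.014], [-0.997, 0.072, 0.001], [-0.0, 0.014, -1.0]]
contact_force: [-26.5, 7.5, 19.6]
gripper_width: -0.2
```

```bash
python3 c.py s4
```

```text
6.525 [ 553.59135793 -169.2814344   111.33678948] [-26.4808561    7.54291378  19.57229451]
```

View pics/s4.png

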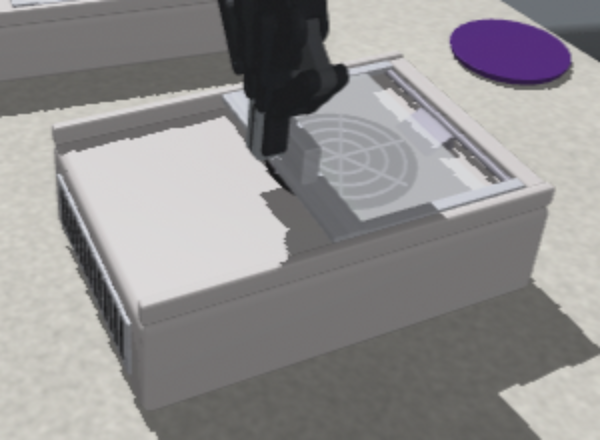

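The bar is past the latch and 26 N is well over the 10 N the latch needs, so this looks like the end stop. I'll back off, lift and check.

send_rows([
  [0,6,0,0,0,0,255],
  [0,14,0,0,0,0,255],
  [0,26,0,0,0,0,255],
  [0,36,-10,0,0,0,255],
  [0,36,-40,0,0,0,255],
  [0,36,-80,0,0,0,255],
  [0,10,-120,0,0,0,255],
  [0,-10,-140,0,0,0,255],
  [0,-10,-140,0,0,0,255],
])

```text
t: 7.7
ee_pos: [571.3, -170.5, 253.1]
ee_rot: [[-0.072, -0.997, 0.004], [-0.997, 0.072, -0.001], [0.0, -0.004, -1.0]]
contact_force: [-0.1, 0.2, -0.5]
gripper_width: 0.3
```

```bash
python3 -c "
from h import *
s=ctrl.state();print(s['t'],s['ee_pos'],s['contact_force'])
w=ctrl.capture('wrist');S=ctrl.capture('side');t=ctrl.capture('top')
save(w,'w5')
im=np.vstack([cv2.resize(S['pixels'][230:370,340:520],None,fx=4,fy=4)])
cv2.imwrite('pics/s5.png',im[:,:,::-1])
for n,p in(('w',w),('t',t),('s',S)):
  for q,z in(('guard_tab',96),('tray_lid_tab',81),('latch',75)):
    print(n,q,[(np.round(m['location']),round(m['confidence'],2),onplane(p,m['location'],z).round(1)) for m in ctrl.mark_of(p,q)[:2]])
"
```

```text
7.7 [ 571.28548733 -170.50661089  253.12543171] [-0.14272699  0.18627777 -0.54988112]
w guard_tab [(array([239., 318.]), 0.96, array([ 570.3, -168.7,   96. ]))]
w tray_lid_tab []Traceback (most recent call last):
  File "<string>", line 10, in <module>
    print(n,q,[(np.round(m['location']),round(m['confidence'],2),onplane(p,m['location'],z).round(1)) for m in ctrl.mark_of(p,q)[:2]])
                                                                                                               ~~~~~~~~~~~~^^^^^
ValueError: it knows: guard_tab, tray_lid_tab
```

View pics/w5.png

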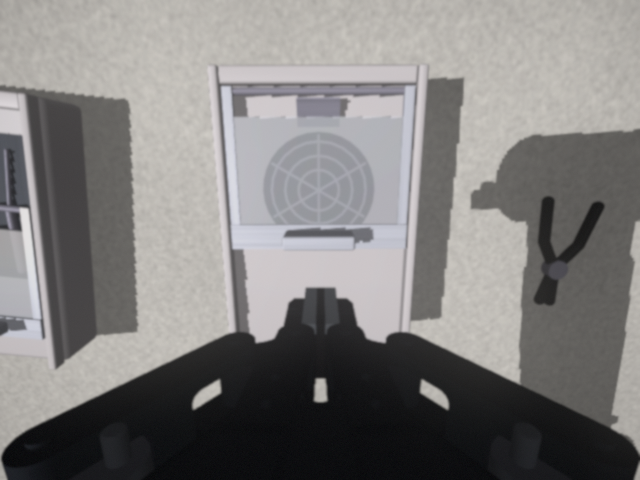

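View pics/s5.png

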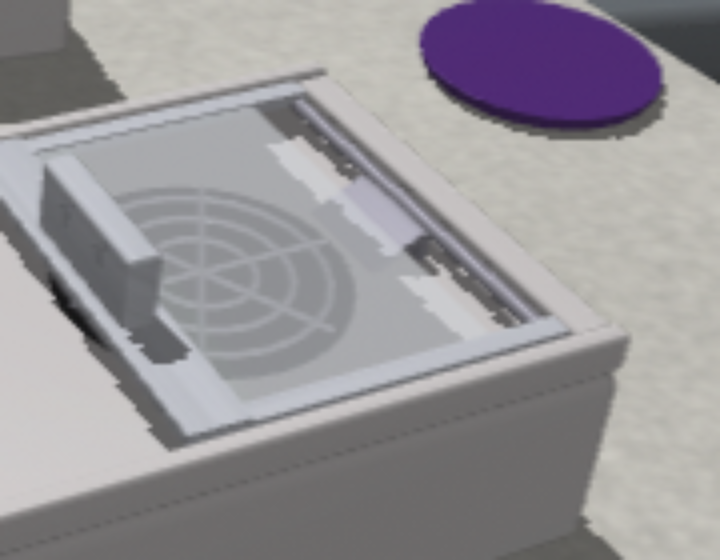

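```bash
python3 -c "
from h import *
for n in('top','side'):
  p=ctrl.capture(n)
  for q,z in(('guard_tab',96),('tray_lid_tab',81)):
    print(n,q,[(np.round(m['location']),round(m['confidence'],2),onplane(p,m['location'],z).round(1)) for m in ctrl.mark_of(p,q)[:2]])
print(ctrl.state()['contact_force'],ctrl.close_job())
"
```

```text
top guard_tab []
top tray_lid_tab [(array([342., 164.]), 0.86, array([501.2, 179.4,  81. ]))]
side guard_tab [(array([286., 364.]), 0.64, array([ 574.2, -162.2,   96. ]))]
side tray_lid_tab [(array([288., 365.]), 0.26, array([ 583.8, -149. ,   81. ]))]
the job is handed in; nothing more can be done
[-0.72755955  0.26586586  0.31289653] None
```

I pushed the dust extractor's guard shut from behind its tab with closed fingers, until it hit the end stop at about 26 N. I then backed off, lifted clear and handed the job in at about 8 s.

- **Guard:** After I let go, the wrist camera put the tab at x = 570 mm, matching where the pushing stopped. That is about 68 mm of travel. The pictures show the front bar at the far wall, past the latch.
- **Latch:** It looks sprung up behind the bar, and the force had dropped to about 2 N just before the stop, which fits the bar having passed it. I could not read its position directly, and I did not try pulling the guard back.
- **Tray lid:** In the top view it stands at (501, 179) mm, against (502, 178) at the start, so it has not moved within measuring error.
- **Robot:** It was touching nothing at the end; the force reading was under 1 N.

Two network readings failed in the last check. The top view no longer found the guard tab, probably because the arm hid it. The side view gave a low-confidence (0.26) tray tab that was really the guard's tab; I ignored it.

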